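# Move a hot circuit board from preheater to cooling block with a spatula

### The arm

A 7-joint arm with a two-finger parallel gripper is mounted at the origin on the work surface. World frame = base frame: x ahead of the robot, y to its left, z up, the work surface at z = 0. Lengths are in m, angles in rad, forces in N, time in s.
With the tool pointing down it reaches from about 0.4 to 0.85 m from the base axis. Payload 4.5 kg.
Tool frame: the origin (TCP) lies where the fingers leave the gripper's body, on its centre line; the fingertips stand 64 mm ahead of it and the grasp point (between the pads) lies 45 mm ahead of it; z points along the fingers, y is the direction in which the jaws open and shut (so a half turn about z gives the same grasp; the last joint's range is limited). The gripper opens to 88 mm and grips with 3 to 60 N. Pads are 18 mm wide; open, the fingers measure 123 mm over their backs; the gripper's body (75 mm by 187 mm) begins 45 mm behind the grasp point.
Start: joints at [-1.083, 0.689, -0.195, 1.565, 0.157, 0.902, -0.215], TCP at [0.274, 0.562, 0.303] pointing down, gripper open.
Joint ranges: [-3.01, 3.01], [-0.46, 2.08], [-1.47, 1.51], [0.13, 2.56], [-1, 4.14], [0.04, 2.09], [-2.66, 2.66]. Speed limits (rad/s): [2.57, 2.57, 3.14, 3.14, 3.14, 3.14, 3.14].

### API

Orientations are given as a unit quaternion [x, y, z, w].
In Python, from plant import monitor, snapshot, workorder, finder gives the robot as it stands.
- The arm moves only by the tool carry_out, never from a script. Its argument "motion" is one flat list of numbers, 6 for each row, row after row: the shift along the tool's x, y, z in cm, then the turn, a rotation vector about the tool's x, y, z in rad. In form: [x, y, z, rx, ry, rz, x, y, z, rx, ry, rz, ...]. A call has 1 to 8 rows; each row shifts and turns the commanded pose from where the row before left it, along the tool's axes as they then stand; what a row does not reach is not made up. A row lasts 1/8 s, in which the tool goes at most 62.5 mm and 10.7 degrees, less where a joint would pass 70% of its speed; a pose out of reach is approached as far as the arm can. A call with a gripper value outside its range is refused whole. "hand" is the finger opening in cm, from 0 to 8.81, set as the call begins (left out, the last holds). The fingers move at their own pace and stop on an object; "grip_force" is the grip in N (left out, the last holds). Time passes only in rows, so rows that do not move let the fingers close. It gives the time, the measured TCP pose, the force and the opening at its end, in the units of the state.
- monitor.get_state(): the state, without advancing time (a new reading comes with each control period).
- snapshot(name): name is "scene" or "top"; returns a dict with "frame" (384x512x3 uint8, red, green, blue), "range_z" (384x512 float32, m along the optical axis (not along the pixel's ray), 0 where there is no reading), "fx", "fy", "cx", "cy" (pixels), "D" ([k1, k2, p1, p2, k3] as OpenCV has them; the pictures are not rectified), "rvec" (rotation vector, rad) and "tvec" (3), from world to camera coordinates, as OpenCV has them. Camera axes: x right, y down, z forward; pixel columns grow to the right and rows downward; lengths in m; the calibration is good to about 2 mm. A picture is of the moment at which its call begins.
- workorder.finish_job(): hands the job in, once; it reports no verdict.
Trained networks look in a picture, given as the dict that the camera call returned (one of the last four; its "shot" number tells which), for a name from the list of things; names that differ only in an ending like _2 or _b are one class to them, and where a whole thing is asked for, a point or a joint stands for the part that bears it (a point fixed in the world has none). Each returns a list of dicts, best first, with "p" (0 to 1); they miss things now and then, are a little off and sometimes report something else, mostly with a low value. They report only what shows in the picture. A call takes as long as a camera call. They do not tell look-alikes from the thing itself.
- finder.masks_of(picture, thing): "pixels" (384x512 bool, what is visible of it) and "extent" ([left, top, right, bottom] in pixels, round what is visible of it).
The state is a dict: "clock": time; "q": joint angles; "qd": joint speeds; "joint_torque": joint torques, N m; "tool_pos": TCP position; "eef_rot": TCP orientation; "contact_force": force on the tool from outside, world axes, zero at the start; "moment": the same for the moment, N m; "opening": opening from 0.0 (shut) to 1.0 (fully open).
Only numpy, scipy, OpenCV 4.12 (cv2) and the standard library are available. Lean on these libraries where they do the work, as an engineer would, in place of code of your own. Each camera call takes 0.05 s, during which the arm holds its last target. There are 200 camera calls.

### The job

The circuit board on the preheater is hot: pick up the spatula by its black grip, slide its blade under the board between the standoffs and lift the board off, without touching it with the gripper and keeping it level. Set it down gently in the middle of the aluminium cooling block, square to it and standing on all four standoffs, and draw the spatula out. Lay the spatula back with its blade flat on the middle of the orange pad, let go, and leave everything else on the bench where it is.

Things in the scene. Friction and masses are not known exactly. Their poses are not given: they have to be found in the camera images.
- spatula: Loose steel spatula, 130 g, black grip with gold bands. Blade flat, 100 mm long (x), 48 wide (y), 2 thick; starts flat on the orange pad, stands so by itself. Origin: centre of blade underside; x towards its front edge, z up. From x -46 mm the handle rises backwards at 27.5 deg (0.48 rad): steel neck, then 20 to 105 mm along it a straight grip 18 mm wide (y), 14 thick.
- spatula_grip (a point): Middle of the spatula's black grip, 55 mm up the handle; in the spatula's frame x -95, y 0, z +28 mm. Gripped here square to the handle, fingers closing along the spatula's y, the tool is 27.5 deg off vertical, the gripper's body leaning back, away from the blade.
- spatula_tip (a point): Middle of the blade's front edge, 50 mm ahead of the blade's centre, at half its thickness.
- board: Loose green circuit board, about 120 g, 120 mm (x) by 90 (y), 3 thick, on four brass standoffs 8 mm diameter, 9 high, at x +-52, y +-38: its flat underside is 9 mm above what it stands on. Parts on top reach 24 mm above the feet. Origin: its centre at the level of the feet; z up. Starts on the preheater's top, its x within about 0.1 rad of the preheater's.
- preheater: Fixed violet-blue preheater, left or right, 190 mm (x) by 150 (y), flat dark top 40 mm above the bench. Origin: centre of underside. Its front (display, yellow knob) faces -x, to the robot, and is open. Over it a grey lamp bar at x -75 to -45, 205 to 230 mm above the bench, 150 wide, hangs on two 10 mm side arms (y +-68) from posts at the back (x +86).
- cooler: Fixed finned aluminium cooling block, 180 mm (x) by 150 mm (y), flat bare top 30 mm above the bench. Origin: centre of its underside; its x points away from the robot. It stands on the other side of the pad from the preheater.
- pad: Fixed orange silicone pad, 120 mm (x) by 64 mm (y), 4 mm thick, the spatula's place, in the middle of the bench. Origin: centre of its underside; x away from the robot.
- blue_driver: Bystander: screwdriver with a blue handle, 180 mm long, lying on the bench to the left.
- gold_driver: Bystander: screwdriver with a brass-coloured handle, 200 mm long, lying on the bench to the right.
- spool: Bystander: upright solder spool, 60 mm diameter, 46 mm high, on the bench to the left. Origin: centre of its underside.
- motor: Bystander: small drone motor, 32 mm diameter, 32 mm high with its shaft, standing behind the orange pad. Origin: centre of its underside.
- flux_jar: Bystander: amber jar with white cap, 48 mm diameter, 55 mm high, on the right. Origin: centre of its underside.
Not all that is in view belongs to the job. What is shaped like the board but blue is not meant.

How it is judged:
On the way, in this order (a step that is already met when the one before it is completed fails the run):
1. the board is lifted off the preheater on the spatula (contact force between spatula and board above 0.3 N and z of board in the frame of preheater above 0.048 m and contact force between board and preheater below 0.05 N), for 0.2 s.
2. the board stands in the middle of the cooling block, free of the spatula (x of board in the frame of cooler between -0.025 and 0.025 m and y of board in the frame of cooler between -0.025 and 0.025 m and z of board in the frame of cooler between 0.027 and 0.033 m and angle between board's own z axis and vertical below 0.06 rad and angle between the x axis of board and the x axis of cooler, either way round below 0.3 rad and contact force between spatula and board below 0.05 N and horizontal distance between spatula and board above 0.09 m), for 0.2 s.
At the end, for the whole second after the job is handed in: Board level at rest on its standoffs on the cooling block, centred within 25 mm along each block axis, square within 17 deg; spatula free of it, released and at rest, blade flat on the orange pad, its centre within 35 mm (pad x) and 30 mm (pad y) of the pad's (x of board in the frame of cooler between -0.025 and 0.025 m and y of board in the frame of cooler between -0.025 and 0.025 m and z of board in the frame of cooler between 0.027 and 0.033 m and angle between each of board, spatula's own z axis and vertical below 0.06 rad and angle between the x axis of board and the x axis of cooler, either way round below 0.3 rad and contact force between spatula and board below 0.05 N and x of spatula in the frame of pad between -0.035 and 0.035 m and y of spatula in the frame of pad between -0.03 and 0.03 m and height (world z) of spatula below 0.008 m and linear speed of each of board, spatula below 0.02 m/s and contact force between spatula and the fingers below 0.05 N); the robot touches nothing.
It fails at once if the gripper or arm touches the hot board (contact force between any of the fingers, the arm and board above 0.5 N).
It fails at once if the board tips by more than 20 deg (angle between board's own z axis and vertical above 0.35 rad).
It fails at once if the board is dropped or slammed on the cooling block (over 15 N) (contact force between board and cooler above 15 N).
It fails at once if a bystander is moved by more than 20 mm (distance of any of blue_driver, gold_driver, spool, motor, flux_jar from where it was at the start of the episode above 0.02 m).
It also fails if it takes over 67 s, if anything falls off the work surface, if the arm or the gripper's body presses on something with over 40 N, if the wrist force passes 120 N, or if a joint passes its speed limit or range.

## Working session

There is one attempt and no reset: what is moved stays moved. The work goes in short steps, Python scripts to look and compute and a tool call to move; the robot and the scene stay as the last step left them, time stands still between calls to the robot, and variables do not carry over. Pictures are saved under pics/ and viewed, about 8 in all and at most 12, crops included, and the job is handed in when it is done.

Besides the shell and the picture viewer there is one more tool, called after "Emit:" as name(argument=value, ...) on one line, values as JSON. carry_out: Moves the arm, as the interface text tells. Its arguments: {"type":"object","properties":{"motion":{"type":"array"},"hand":{"type":"number"},"grip_force":{"type":"number"}},"required":["motion"]}

```bash
mkdir -p pics; cat > h.py <<'E'
import numpy as np, cv2
from scipy.spatial.transform import Rotation as R
from plant import monitor, snapshot, workorder, finder
def save(p,n,crop=None,s=1):
    im=p["frame"][:,:,::-1]
    if crop: l,t,r,b=crop; im=im[t:b,l:r]
    cv2.imwrite("pics/"+n,cv2.resize(im,None,fx=s,fy=s,interpolation=cv2.INTER_CUBIC))
def cloud(p,mask):
    v,u=np.nonzero(mask&(p["range_z"]>0)); z=p["range_z"][v,u]
    K=np.array([[p["fx"],0,p["cx"]],[0,p["fy"],p["cy"]],[0,0,1.]])
    n=cv2.undistortPoints(np.c_[u,v].astype(float)[:,None],K,np.array(p["D"]))[:,0]
    c=np.c_[n*z[:,None],z]
    Rm=cv2.Rodrigues(np.array(p["rvec"],float))[0]
    return (c-np.ravel(p["tvec"]))@Rm, np.c_[u,v]
E
python3 - <<'E'
from h import *
print(monitor.get_state())
for n in("scene","top"):
    p=snapshot(n); save(p,n+"0.png",s=1.5)
    np.savez("pics/"+n+"0.npz",**{k:np.array(v) for k,v in p.items()})
    for t in["board","preheater","cooler","pad","spatula","spatula_grip","motor","flux_jar","spool","blue_driver","gold_driver"]:
        for m in finder.masks_of(p,t)[:3]:
            c,_=cloud(p,m["pixels"])
            if len(c)<5: continue
            top=c[c[:,2]>np.percentile(c[:,2],50)-.01]
            (x,y),(w,h),a=cv2.minAreaRect(c[:,:2].astype(np.float32))
            print(n,t,round(m["p"],2),[int(e) for e in m["extent"]],np.round([x,y,w,h,a],3),"z",np.round(np.percentile(c[:,2],[2,50,98]),3))
E
```

```text
{'clock': 0.0, 'q': array([-1.08318653,  0.6899698 , -0.19450686,  1.56634913,  0.15732453,
        0.90247677, -0.21511956]), 'qd': array([-0.00022932,  0.00072246, -0.00183047,  0.000106  ,  0.00090517,
        0.00065267, -0.00076567]), 'joint_torque': array([ 1.18228832e-04, -5.27566445e+01, -1.26681034e+00, -1.53423607e+01,
       -5.25823783e-02,  6.66632623e-03,  1.66146633e-04]), 'tool_pos': array([0.27381503, 0.56125797, 0.30191724]), 'eef_rot': array([ 2.24926117e-01,  9.74375402e-01, -8.95628356e-04, -1.27922380e-04]), 'contact_force': array([-0.08149885, -0.57607975, -0.52620922]), 'moment': array([ 0.0162707 , -0.00097128,  0.02751166]), 'opening': 0.9999854704217371}
scene board 0.76 [335, 184, 383, 213] [0.648 0.289 0.119 0.178 5.03 ] z [0.051 0.054 0.064]
scene board 0.76 [259, 138, 291, 151] [ 0.178  0.322  0.12   0.093 22.279] z [0.004 0.016 0.026]
scene preheater 0.8 [311, 125, 413, 241] [ 0.368  0.598  0.276  1.127 35.943] z [0.006 0.042 0.231]
scene preheater 0.7 [253, 186, 293, 242] [5.4900e-01 1.5000e-02 5.4000e-02 1.8300e-01 7.9056e+01] z [0.003 0.008 0.059]
s
[... 2234 characters left out ...]
 0.061]
top motor 0.56 [251, 100, 264, 113] [0.745 0.016 0.03  0.028 0.236] z [0.001 0.021 0.032]
top flux_jar 0.54 [390, 135, 409, 150] [ 6.2600e-01 -4.0700e-01  4.4000e-02  4.1000e-02  8.2482e+01] z [0.01  0.054 0.062]
top spool 0.89 [108, 155, 127, 176] [5.7300e-01 4.4800e-01 5.2000e-02 5.7000e-02 8.9901e+01] z [0.002 0.042 0.048]
top spool 0.21 [250, 136, 273, 202] [5.4600e-01 1.3000e-02 5.2000e-02 1.9300e-01 8.1024e+01] z [0.002 0.009 0.061]
top blue_driver 0.71 [155, 188, 177, 228] [4.3700e-01 3.0400e-01 3.1000e-02 1.3800e-01 7.0604e+01] z [-0.     0.023  0.031]
top gold_driver 0.77 [377, 173, 429, 216] [ 4.6500e-01 -4.2100e-01  1.9400e-01  2.8000e-02  5.1131e+01] z [0.011 0.024 0.031]
```

```bash
python3 - <<'E'
import cv2
a=cv2.imread("pics/top0.png"); a=a[90:500,130:660]
a=cv2.resize(a,(795,600)); cv2.imwrite("pics/top0c.png",a)
E
```

```text
(no output)
```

View pics/scene0.png

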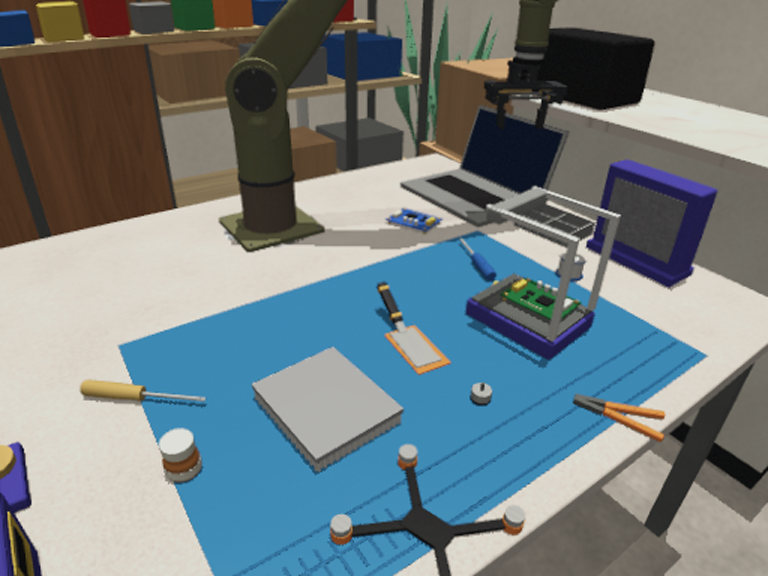

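View pics/top0c.png

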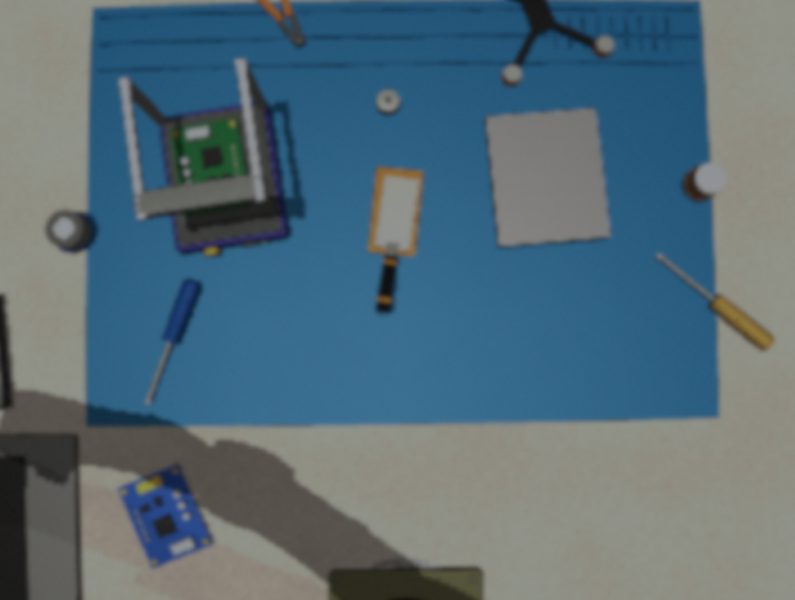

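The green board, seen at (540,298) in the scene view and (210,155) in the top crop, sits on the preheater and is the one meant. The blue look-alike at (415,218) and (165,515) lies on the bench by the laptop. The spatula's grip points towards the robot. Next I refine the poses by colour and height.

```bash
python3 - <<'E'
from h import *
P={n:{k:v for k,v in np.load(f"pics/{n}0.npz").items()} for n in("scene","top")}
def get(zr,box,col):
    out=[]
    for n,p in P.items():
        c,uv=cloud(p,np.ones((384,512),bool))
        hsv=cv2.cvtColor(p["frame"],cv2.COLOR_RGB2HSV)[uv[:,1],uv[:,0]].astype(int)
        m=(c[:,2]>zr[0])&(c[:,2]<zr[1])&(c[:,0]>box[0])&(c[:,0]<box[1])&(c[:,1]>box[2])&(c[:,1]<box[3])&col(hsv)
        out.append(c[m])
        if m.sum()>5:
            q=c[m]; (x,y),(w,h),a=cv2.minAreaRect(q[:,:2].astype(np.float32))
            mu=q.mean(0); e=np.linalg.eigh(np.cov((q-mu)[:,:2].T))[1][:,1]
            print("  ",n,m.sum(),np.round([x,y,w,h,a],3),"mean",np.round(mu,4),"pca",round(np.degrees(np.arctan2(e[1],e[0])),1))
    q=np.vstack(out); (x,y),(w,h),a=cv2.minAreaRect(q[:,:2].astype(np.float32)); print("  both",np.round([x,y,w,h,a],3)); return out
al=lambda h:h[:,0]>=0
B=(.5,.8,.12,.42)
print("board");get((.046,.068),B,lambda h:(h[:,0]>40)&(h[:,0]<85)&(h[:,1]>90))
print("pre rim violet");get((.03,.046),B,lambda h:(h[:,0]>112)&(h[:,0]<140)&(h[:,1]>100))
print("pre top");get((.034,.046),B,al)
print("lamp");get((.19,.25),B,al)
print("cooler");get((.026,.035),(.45,.85,-.33,-.05),lambda h:h[:,1]<60)
print("pad");get((-.002,.012),(.5,.7,-.07,.09),lambda h:(h[:,0]<20)&(h[:,1]>120))
print("blade");get((-.002,.014),(.5,.7,-.07,.09),lambda h:(h[:,1]<60)&(h[:,2]>80))
print("grip");get((.014,.09),(.38,.57,-.07,.09),al)
p=P["scene"];save(p,"sc_c.png",(295,115,425,245),5)
E
```

```text
board
   scene 404 [ 0.651  0.247  0.12   0.088 10.13 ] mean [0.6481 0.2372 0.0535] pca -166.6
   top 523 [ 0.652  0.249  0.119  0.09  11.66 ] mean [0.6701 0.2491 0.0538] pca 104.1
  both [ 0.651  0.249  0.121  0.091 11.17 ]
pre rim violet
   scene 314 [ 0.683  0.198  0.231  0.117 46.25 ] mean [0.6825 0.1971 0.0337] pca -143.1
   top 261 [0.641 0.236 0.189 0.148 7.74 ] mean [0.6105 0.2054 0.0359] pca 159.7
  both [0.642 0.236 0.19  0.15  7.68 ]
pre top
   scene 1151 [0.642 0.236 0.19  0.147 8.251] mean [0.6518 0.2112 0.0401] pca -162.9
   top 1357 [0.638 0.237 0.193 0.151 7.443] mean [0.6245 0.2276 0.0405] pca -179.2
  both [0.639 0.237 0.196 0.151 8.13 ]
lamp
   scene 1209 [0.649 0.237 0.17  0.153 8.528] mean [0.6444 0.2265 0.2229] pca 73.0
   top 1259 [0.649 0.238 0.171 0.15  8.149] mean [0.6152 0.2336 0.2299] pca 85.2
  both [0.649 0.237 0.171 0.153 8.508]
cooler
   scene 4038 [ 0.685 -0.2    0.17   0.301 86.801] mean [ 0.6438 -0.2008  0.0301] pca -175.8
   top 2640 [ 0.688 -0.2    0.168  0.298 86.932] mean [ 0.637  -0.1958  0.0312] pca -179.6
  both [ 0.686 -0.2    0.17   0.303 8
[... 153 characters left out ...]
7000e-02 1.1200e-01 8.3838e+01] mean [0.6233 0.0169 0.0055] pca 157.4
  both [5.9300e-01 5.0000e-03 6.2000e-02 1.2000e-01 8.3276e+01]
blade
   scene 489 [5.8300e-01 8.0000e-03 6.7000e-02 1.4000e-01 8.3738e+01] mean [0.5896 0.0036 0.0069] pca 170.2
   top 598 [5.9400e-01 7.0000e-03 6.7000e-02 1.2300e-01 8.3592e+01] mean [0.5916 0.0049 0.0071] pca 170.8
  both [5.8500e-01 8.0000e-03 6.7000e-02 1.4300e-01 8.3906e+01]
grip
   scene 231 [4.9900e-01 2.0000e-02 2.0000e-02 8.5000e-02 8.0864e+01] mean [0.4973 0.0185 0.0392] pca 172.0
   top 184 [5.0400e-01 2.0000e-02 1.8000e-02 1.0700e-01 8.1342e+01] mean [0.4943 0.0212 0.0423] pca 171.4
  both [5.0400e-01 1.9000e-02 2.0000e-02 1.0700e-01 8.0864e+01]
```

View pics/sc_c.png

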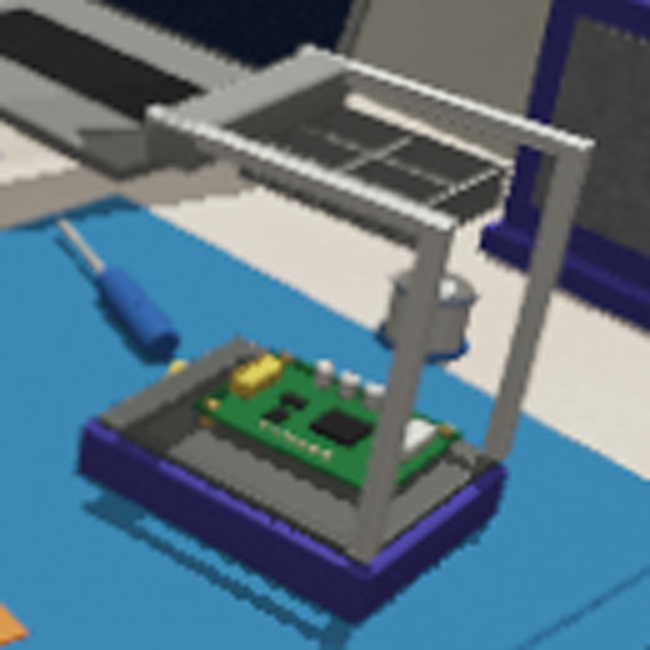

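The crop confirms it: the green board sits on the dark preheater top, and its front edge at (230,385) is partly under the lamp bar. The measured poses are:

| Thing | Position (m) | Yaw (deg) |
|---|---|---|
| Board | (0.651, 0.249) | 11 |
| Preheater | (0.641, 0.237) | 8 |
| Spatula | about (0.592, 0.006) | -9 |
| Cooler | about (0.64, -0.20) | 4 |

The body has to lean back towards the robot to clear the lamp, so I'll plan for that lean.

```bash
cat >> h.py <<'E'
def Rt(yaw,lean):
    c,s=np.cos(yaw),np.sin(yaw); sx=np.array([c,s,0]); sy=np.array([-s,c,0]); Z=np.array([0,0,1.])
    zt=sx*np.sin(lean)-Z*np.cos(lean); xt=np.cross(sy,zt)
    return np.c_[xt,sy,zt]
def cur():
    s=monitor.get_state(); return np.array(s["tool_pos"]),R.from_quat(s["eef_rot"]),s
def plan(p1,R1,p0=None,R0=None,seq="rt"):
    """rotation first (tool axes), then translation in the turned tool axes (cm)"""
    if p0 is None: p0,R0,_=cur()
    R1=R.from_matrix(R1) if isinstance(R1,np.ndarray) else R1
    rv=(R0.inv()*R1).as_rotvec(); d=R1.inv().apply(p1-p0)*100
    print("turn",np.round(rv,4),"min rows",round(np.degrees(np.linalg.norm(rv))/10.7,2)," shift cm",np.round(d,2),"min rows",round(np.linalg.norm(d)/6.25,2))
E
python3 - <<'E'
from h import *
L=.48; yaw=-.157
M=Rt(yaw,L); g=np.array([.498,.021,.032]); tcp=g-.045*M[:,2]
pre=tcp-.11*M[:,2]
print(tcp,pre)
plan(pre,M)
E
```

```text
[0.47747552 0.02424908 0.07191477] [0.42730455 0.03219129 0.16948421]
turn [-0.0711 -0.4764 -0.291 ] min rows 3.01  shift cm [-14.62 -49.91  22.64] min rows 9.08
```

Emit:
carry_out(motion=[0,0,0,-0.0178,-0.119,-0.0728,0,0,0,-0.0178,-0.119,-0.0728,0,0,0,-0.0178,-0.119,-0.0728,0,0,0,-0.0178,-0.119,-0.0728,-1.2,-4.2,1.0,0,0,0,-1.2,-4.2,1.0,0,0,0,-1.2,-4.2,1.0,0,0,0,-1.2,-4.2,1.0,0,0,0], hand=6)

```text
clock: 2.2
tool_pos: [0.3081, 0.3852, 0.2895]
eef_rot: [0.076, 0.968, -0.018, 0.237]
contact_force: [1.6, 0.2, 0.2]
opening: 0.683
```

Emit:
carry_out(motion=[-1.2,-4.2,1.5,0,0,0,-1.2,-4.2,1.5,0,0,0,-1.2,-4.2,1.5,0,0,0,-1.2,-4.2,1.5,0,0,0,-1.2,-4.2,2.0,0,0,0,-1.2,-4.2,2.0,0,0,0,-1.2,-4.0,2.0,0,0,0,0,0,0,0,0,0])

```text
clock: 3.2
tool_pos: [0.3754, 0.1564, 0.2356]
eef_rot: [0.077, 0.968, -0.032, 0.236]
contact_force: [0.4, 0.4, 1.2]
opening: 0.683
```

```bash
python3 - <<'E'
from h import *
M=Rt(-.157,.48); g=np.array([.498,.021,.032]); tcp=g-.045*M[:,2]
p,r,s=cur(); print(s["clock"],p,s["q"],s["contact_force"]); plan(tcp,M)
p=snapshot("scene"); save(p,"s1.png",(180,90,380,250),4)
E
```

```text
3.2 [0.37542557 0.15637668 0.23563241] [-0.58920792  0.5977896  -0.28119499  2.55104874  1.97179511  0.61704813
 -1.3600209 ] [0.42990442 0.43649595 1.23536181]
turn [-0.0269  0.0009  0.0049] min rows 0.15  shift cm [ -3.21 -11.45  20.13] min rows 3.74
```

View pics/s1.png

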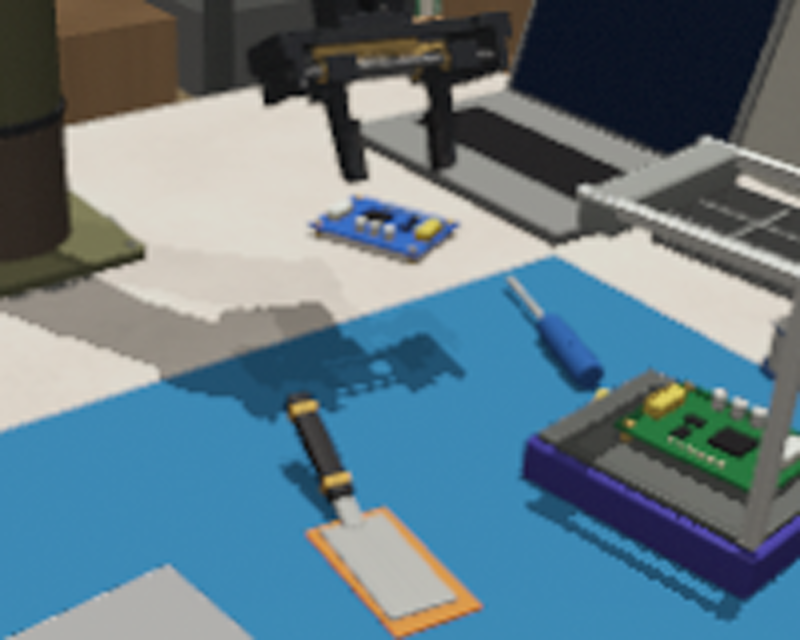

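Emit:
carry_out(motion=[-1.0,-1.0,2.2,-0.009,0,0,-1.0,-1.5,2.2,-0.009,0,0,-0.6,-2.0,2.2,-0.009,0,0,-0.3,-2.3,2.2,0,0,0,-0.3,-2.3,2.2,0,0,0,0,-2.4,2,0,0,0,0,0,0,0,0,0,0,0,0,0,0,0])

```text
clock: 4.25
tool_pos: [0.4447, 0.0363, 0.1388]
eef_rot: [0.067, 0.968, -0.02, 0.239]
contact_force: [0.1, 0.7, -1.2]
opening: 0.678
```

```bash
python3 - <<'E'
from h import *
M=Rt(-.157,.48); g=np.array([.498,.021,.032]); tcp=g-.045*M[:,2]
p,r,s=cur(); print(s["clock"],p,s["q"],s["contact_force"]); plan(tcp,M)
E
```

```text
4.25 [0.44473477 0.03626535 0.13881781] [ 0.14871403  0.99951186 -0.8219323   2.55897488  2.18724736  1.1097437
 -1.09186821] [ 0.10330999  0.69071494 -1.16549206]
turn [0.0023 0.0046 0.0187] min rows 0.1  shift cm [ 0.05 -0.67  7.51] min rows 1.21
```

Emit:
carry_out(motion=[0,-0.3,1.5,0,0,0.009,0,-0.3,1.5,0,0,0.009,0,-0.1,1.5,0,0,0,0,0,1.0,0,0,0,0,0,1.0,0,0,0,0,0,1.0,0,0,0,0,0,0,0,0,0,0,0,0,0,0,0])

```text
clock: 5.25
tool_pos: [0.4779, 0.0217, 0.0725]
eef_rot: [0.078, 0.968, -0.018, 0.239]
contact_force: [0.3, 0.3, 0.5]
opening: 0.681
```

```bash
python3 - <<'E'
from h import *
M=Rt(-.157,.48); g=np.array([.498,.021,.032]); tcp=g-.045*M[:,2]
p,r,s=cur(); print(s["clock"],p,s["q"],s["contact_force"]); plan(tcp,M)
p=snapshot("scene"); save(p,"s2.png",(220,160,320,260),6)
E
```

```text
5.25 [0.47786888 0.02172204 0.07254514] [ 0.20687903  1.15946216 -0.76601795  2.45901129  2.3120058   1.15020166
 -1.04343921] [0.26696195 0.25884334 0.45061927]
turn [ 0.0016  0.004  -0.0039] min rows 0.03  shift cm [0.1  0.24 0.02] min rows 0.04
```

View pics/s2.png

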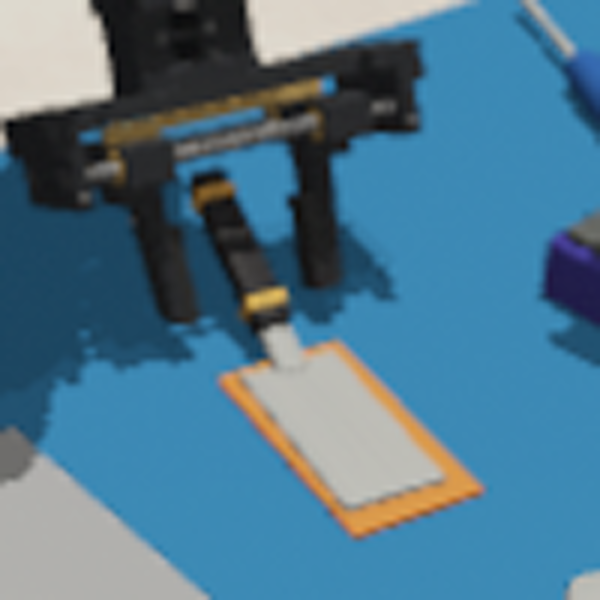

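The picture shows the open fingers on either side of the grip at (235,240) and no contact. The butt of the handle comes within about a millimetre of the gripper body, so I back off 6 mm along the fingers before closing.

Emit:
carry_out(motion=[0.3,0.2,-0.6,0,0,0,0,0,0,0,0,0])

```text
clock: 5.55
tool_pos: [0.4725, 0.025, 0.0768]
eef_rot: [0.077, 0.968, -0.017, 0.239]
contact_force: [-0.8, 0.3, -0.0]
opening: 0.68
```

Emit:
carry_out(motion=[0,0,0,0,0,0,0,0,0,0,0,0,0,0,0,0,0,0,0,0,0,0,0,0,0,0,0,0,0,0,0,0,0,0,0,0], hand=0, grip_force=58)

```text
clock: 6.3
tool_pos: [0.4729, 0.0244, 0.0763]
eef_rot: [0.078, 0.968, -0.018, 0.239]
contact_force: [0.7, -0.4, -0.5]
opening: 0.196
```

Emit:
carry_out(motion=[-0.46,0,-0.89,0,0,0,-0.9,0,-1.2,0,0,0,-1.3,0,-1.5,0,0,0,-1.5,0,-1.5,0,0,0,-1.5,0,-1.3,0,0,0,-1.5,0,-1.1,0,0,0,0,0,0,0,0,0,0,0,0,0,0,0])

```text
clock: 7.3
tool_pos: [0.5003, 0.0195, 0.1756]
eef_rot: [0.078, 0.968, -0.018, 0.238]
contact_force: [0.0, 0.4, -1.4]
opening: 0.199
```

```bash
cat >> h.py <<'E'
def blade(names=("scene","top"),verbose=True,zlo=.03):
    """spatula blade points near the blade expected from the tool pose; fit plane; return pose in world"""
    p0,r,s=cur(); Rm=r.as_matrix(); yaw=np.arctan2(-Rm[0,1],Rm[1,1])
    sx=np.array([np.cos(yaw),np.sin(yaw),0]); sy=np.array([-sx[1],sx[0],0])
    out=[]
    for n in names:
        p=snapshot(n); c,uv=cloud(p,np.ones((384,512),bool))
        d=c-p0; a=d@sx; b=d@sy
        m=(a>.07)&(a<.19)&(abs(b)<.04)&(c[:,2]>zlo)&(c[:,2]<p0[2]-.02)
        q=np.c_[a,b,d[:,2]][m]
        if len(q)<30: print(n,"few",len(q)); continue
        k=np.abs(q[:,2]-np.median(q[:,2]))<.012; q=q[k]; q0=q
        for _ in range(4):
            A=np.c_[q[:,0]-.13,q[:,1],np.ones(len(q))]; f=np.linalg.lstsq(A,q[:,2],rcond=None)[0]
            res=q[:,2]-A@f; q=q[abs(res)<max(2.0*res.std(),.0015)]
        w=cv2.minAreaRect(q[:,:2].astype(np.float32))
        if verbose: print(n,len(q),"slope fwd",np.round(f[0],3),"roll",np.round(f[1],3),"z(top) at a=.13:",np.round(f[2],4),"a range",np.round(np.percentile(q[:,0],[0,1,99,100]),4),"b",np.round(np.percentile(q[:,1],[1,99]),4),"rect",np.round(np.array([*w[0],*w[1],w[2]]),3))
    return
E
python3 - <<'E'
from h import *
p,r,s=cur(); M=r.as_matrix(); print(s["clock"],p,s["q"],s["contact_force"],"yaw",np.arctan2(-M[0,1],M[1,1]),"lean",np.arcsin(np.hypot(*M[:2,2])),"yz",M[2,1])
blade()
E
```

```text
7.3 [0.50033816 0.01953894 0.17562685] [ 0.24147651  0.86267219 -0.77567471  2.38479512  2.08837631  0.85001747
 -0.85002329] [ 0.04446206  0.37304492 -1.36265503] yaw -0.15975542622207287 lean 0.482963212722387 yz 0.002809109889868662
scene 442 slope fwd -0.013 roll -0.002 z(top) at a=.13: -0.0697 a range [0.0709 0.0721 0.168  0.1689] b [-0.0232  0.0251] rect [1.2000e-01 1.0000e-03 5.0000e-02 9.8000e-02 8.8965e+01]
top 534 slope fwd -0.016 roll 0.017 z(top) at a=.13: -0.0697 a range [0.07   0.0714 0.1689 0.1702] b [-0.0221  0.0251] rect [1.2000e-01 2.0000e-03 4.8000e-02 1.0000e-01 8.9602e+01]
```

```bash
python3 - <<'E'
from h import *
p,r,s=cur(); r1=R.from_rotvec([0,0,.192+.160])*r*R.from_rotvec([0,-.014,0])
plan(np.array([.4203,.2044,.170]),r1)
E
```

```text
turn [-0.1653 -0.0129 -0.3108] min rows 1.89  shift cm [ 4.06 19.66 -1.55] min rows 3.22
```

Emit:
carry_out(motion=[0,0,0,-0.041,-0.003,-0.078,0,0,0,-0.041,-0.003,-0.078,0,0,0,-0.041,-0.003,-0.078,0,0,0,-0.041,-0.003,-0.078,0.5,2.4,-0.2,0,0,0,0.5,2.5,-0.2,0,0,0,0.5,2.5,-0.2,0,0,0,0.5,2.5,-0.2,0,0,0])

```text
clock: 8.4
tool_pos: [0.4602, 0.1133, 0.1727]
eef_rot: [-0.093, 0.965, 0.024, 0.244]
contact_force: [1.0, 0.5, -1.4]
opening: 0.197
```

Emit:
carry_out(motion=[0.5,2.5,-0.2,0,0,0,0.5,2.5,-0.2,0,0,0,0.5,2.4,-0.2,0,0,0,0.5,2.4,-0.2,0,0,0,0,0,0,0,0,0,0,0,0,0,0,0])

```text
clock: 9.15
tool_pos: [0.4212, 0.2037, 0.1706]
eef_rot: [-0.093, 0.965, 0.023, 0.244]
contact_force: [0.3, -0.0, 0.0]
opening: 0.196
```

```bash
cat >> h.py <<'E'
def st():
    p,r,s=cur(); M=r.as_matrix(); print("t",round(s["clock"],2),"p",np.round(p,4),"q4,q6",np.round(s["q"][[3,5]],3),"F",np.round(s["contact_force"],1),"yaw",round(np.arctan2(-M[0,1],M[1,1]),4),"lean",round(np.arcsin(np.hypot(*M[:2,2])),4),"roll",round(M[2,1],4))
E
python3 - <<'E'
from h import *
st(); plan(np.array([.4203,.2044,.115]),Rt(.192,.497)); blade(zlo=.066)
E
```

```text
t 9.15 p [0.4212 0.2037 0.1706] q4,q6 [2.483 1.047] F [ 0.3 -0.   0. ] yaw 0.1919 lean 0.4956 roll -0.0006
turn [-0.0006 -0.0014  0.0001] min rows 0.01  shift cm [2.72 0.09 4.85] min rows 0.89
scene 261 slope fwd 0.003 roll 0.002 z(top) at a=.13: -0.0675 a range [0.071  0.0717 0.169  0.1701] b [-0.0253  0.0242] rect [ 0.121 -0.001  0.099  0.052  0.078]
top 498 slope fwd 0.009 roll -0.015 z(top) at a=.13: -0.0675 a range [0.0703 0.0735 0.1666 0.1683] b [-0.0245  0.0227] rect [ 0.119 -0.001  0.098  0.049  0.508]
```

Emit:
carry_out(motion=[0.45,0.1,0.85,0,0,0,0.5,0,0.9,0,0,0,0.5,0,0.9,0,0,0,0.5,0,0.9,0,0,0,0.5,0,0.9,0,0,0,0.27,0,0.6,0,0,0,0,0,0,0,0,0,0,0,0,0,0,0])

```text
clock: 10.25
tool_pos: [0.4214, 0.2059, 0.1139]
eef_rot: [-0.093, 0.965, 0.024, 0.245]
contact_force: [-0.9, -0.6, -1.6]
opening: 0.202
```

```bash
python3 - <<'E'
from h import *
st(); plan(np.array([.5195,.2234,.1132]),Rt(.192,.4963))
p0,r,s=cur(); sx=np.array([np.cos(.192),np.sin(.192)]); sy=np.array([-sx[1],sx[0]])
for n in("scene","top"):
    p=snapshot(n); c,uv=cloud(p,np.ones((384,512),bool)); 
    d=c[:,:2]-[.651,.249]; a=d@sx; b=d@sy
    hsv=cv2.cvtColor(p["frame"],cv2.COLOR_RGB2HSV)[uv[:,1],uv[:,0]]
    g=(a>-.075)&(a<.075)&(abs(b)<.06)&(c[:,2]>.047)&(c[:,2]<.056)&(hsv[:,0]>40)&(hsv[:,0]<85)&(hsv[:,1]>90)
    print(n,"board a",np.percentile(a[g],[0,1,99,100]).round(4),"b",np.percentile(b[g],[0,1,99,100]).round(4),"z",np.median(c[g,2]).round(4),cv2.minAreaRect(c[g,:2].astype(np.float32)))
    m=(a>-.15)&(a<-.068)&(abs(b)<.022)&(c[:,2]>.03)&(c[:,2]<.08); print(" blade z",m.sum(),np.percentile(c[m,2],[10,50,90]).round(4), " ahead" )
    for lo,hi in((-.17,-.14),(-.13,-.11),(-.10,-.08),(-.08,-.068)):
        k=m&(a>lo)&(a<hi)
        if k.sum(): print("   ",lo,np.median(c[k,2]).round(4),k.sum())
    m=(a>-.07)&(a<.08)&(abs(b)>.05)&(abs(b)<.06)&(c[:,2]>.03)&(c[:,2]<.047); print(" top z",m.sum(),np.percentile(c[m,2],[10,50,90]).round(4))
    if n=="scene": save(p,"s3.png",(290,150,410,240),6)
E
```

```text
t 10.25 p [0.4214 0.2059 0.1139] q4,q6 [2.494 1.184] F [-0.9 -0.6 -1.6] yaw 0.1925 lean 0.4972 roll 0.0009
turn [0.0011 0.0009 0.    ] min rows 0.01  shift cm [-8.73 -0.16  4.81] min rows 1.6
scene board a [-0.061  -0.0576  0.0591  0.0601] b [-0.0457 -0.0449  0.0396  0.0431] z 0.0534 ((0.650856077671051, 0.24793283641338348), (0.11986153572797775, 0.08965874463319778), 9.89057731628418)
 blade z 217 [0.0451 0.0466 0.0479]  ahead
    -0.17 0.0466 24
    -0.13 0.0466 49
    -0.1 0.0465 58
    -0.08 0.0467 32
 top z 114 [0.0392 0.041  0.0425]
top board a [-0.0584 -0.0167  0.0585  0.0607] b [-0.0443 -0.0439  0.0441  0.0449] z 0.0532 ((0.6519604921340942, 0.24955692887306213), (0.11915283650159836, 0.08915436267852783), 10.831348419189453)
 blade z 155 [0.0438 0.0465 0.0502]  ahead
    -0.17 0.047 20
    -0.13 0.0461 38
    -0.1 0.0465 34
    -0.08 0.0472 23
 top z 139 [0.0377 0.041  0.0447]
```

View pics/s3.png

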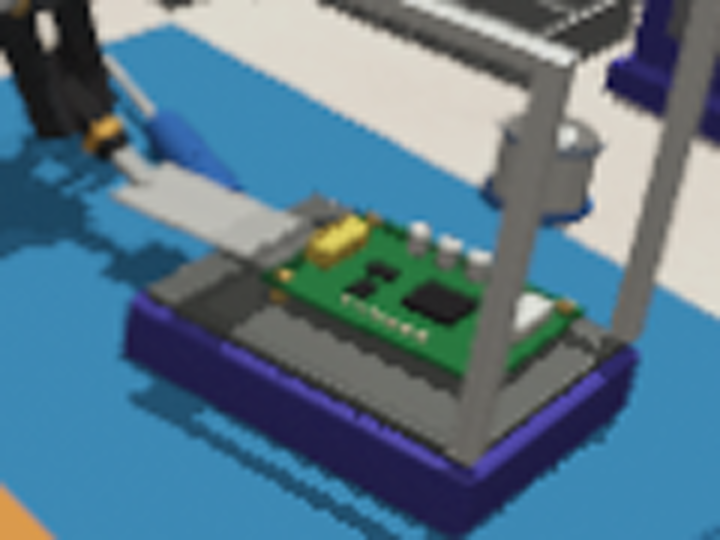

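The blade is centred between the standoffs, with its front edge at (275,255) just ahead of the board. Its underside measures about 3.5 mm above the plate and its top about 3.5 mm below the board, so I slide it in.

Emit:
carry_out(motion=[-1.1,0,0.6,0,0,0,-1.1,-0.05,0.6,0,0,0,-1.1,-0.05,0.6,0,0,0,-1.1,0,0.6,0,0,0,0,0,0,0,0,0])

```text
clock: 10.98
tool_pos: [0.4715, 0.2144, 0.1141]
eef_rot: [-0.092, 0.965, 0.024, 0.246]
contact_force: [-0.5, 1.1, -1.2]
opening: 0.2
```

```bash
python3 -c "
from h import *
st(); plan(np.array([.5195,.2234,.1137]),Rt(.190,.4963))"
```

```text
t 10.97 p [0.4715 0.2144 0.1141] q4,q6 [2.353 1.043] F [-0.5  1.1 -1.2] yaw 0.1907 lean 0.4987 roll 0.0009
turn [0.0011 0.0024 0.0002] min rows 0.01  shift cm [-4.27 -0.02  2.36] min rows 0.78
```

Emit:
carry_out(motion=[-1.1,0,0.6,0,0.001,0,-1.1,0,0.61,0,0.001,0,-1.1,0,0.61,0,0,0,-1.0,0,0.55,0,0,0,0,0,0,0,0,0])

```text
clock: 11.6
tool_pos: [0.5196, 0.2239, 0.1133]
eef_rot: [-0.092, 0.965, 0.024, 0.244]
contact_force: [1.1, 0.5, -1.9]
opening: 0.197
```

```bash
python3 - <<'E'
from h import *
st()
for n in("scene","top"):
    p=snapshot(n); c,uv=cloud(p,np.ones((384,512),bool))
    hsv=cv2.cvtColor(p["frame"],cv2.COLOR_RGB2HSV)[uv[:,1],uv[:,0]]
    g=(c[:,0]>.55)&(c[:,1]>.17)&(c[:,1]<.33)&(c[:,2]>.047)&(c[:,2]<.058)&(hsv[:,0]>40)&(hsv[:,0]<85)&(hsv[:,1]>90)
    print(n,cv2.minAreaRect(c[g,:2].astype(np.float32)),np.median(c[g,2]))
E
```

```text
t 11.6 p [0.5196 0.2239 0.1133] q4,q6 [2.214 0.92 ] F [ 1.1  0.5 -1.9] yaw 0.1912 lean 0.4958 roll 0.0008
scene ((0.650113582611084, 0.24714383482933044), (0.12138098478317261, 0.0887598916888237), 9.9654541015625) 0.05335483402876412
top ((0.6521840691566467, 0.249391108751297), (0.11812777817249298, 0.08959393203258514), 11.06472396850586) 0.053604064003509894
```

Emit:
carry_out(motion=[-0.12,0,-0.22,0,0,0,-0.1,0,-0.18,0,-0.002,0,-0.1,0,-0.18,0,-0.002,0,-0.12,0,-0.22,0,-0.002,0,-0.14,0,-0.26,0,0,0,-0.14,0,-0.26,0,0,0,-0.14,0,-0.26,0,0,0,0,0,0,0,0,0])

```text
clock: 12.7
tool_pos: [0.519, 0.2239, 0.1315]
eef_rot: [-0.093, 0.964, 0.024, 0.247]
contact_force: [1.3, -0.0, -2.6]
opening: 0.199
```

```bash
cat >> h.py <<'E'
def board(zr,ctr,save_as=None,crop=None,sc=4):
    for n in("scene","top"):
        p=snapshot(n); c,uv=cloud(p,np.ones((384,512),bool))
        hsv=cv2.cvtColor(p["frame"],cv2.COLOR_RGB2HSV)[uv[:,1],uv[:,0]]
        g=(np.hypot(c[:,0]-ctr[0],c[:,1]-ctr[1])<.11)&(c[:,2]>zr[0])&(c[:,2]<zr[1])&(hsv[:,0]>40)&(hsv[:,0]<85)&(hsv[:,1]>90)
        q=c[g]
        for _ in range(4):
            A=np.c_[q[:,:2]-ctr,np.ones(len(q))]; f=np.linalg.lstsq(A,q[:,2],rcond=None)[0]; e=q[:,2]-A@f; q=q[abs(e)<max(.0015,2*e.std())]
        w=cv2.minAreaRect(q[:,:2].astype(np.float32))
        print(n,len(q),"rect",np.round([*w[0],*w[1],w[2]],4),"zplane at ctr",f[2].round(4),"slope x,y",f[:2].round(3))
        if save_as and n=="scene": save(p,save_as,crop,sc)
E
python3 - <<'E'
from h import *
st(); board((.05,.1),[.651,.249],"s4.png",(270,130,410,240),5)
E
```

```text
t 12.7 p [0.519  0.2239 0.1315] q4,q6 [2.219 0.9  ] F [ 1.3 -0.  -2.6] yaw 0.1925 lean 0.5013 roll 0.0009
scene 330 rect [0.6526 0.2475 0.1175 0.0885 8.3972] zplane at ctr 0.0677 slope x,y [-0.03  -0.005]
top 475 rect [0.6716 0.2521 0.0811 0.0885 9.846 ] zplane at ctr 0.0686 slope x,y [-0.04  -0.009]
```

View pics/s4.png

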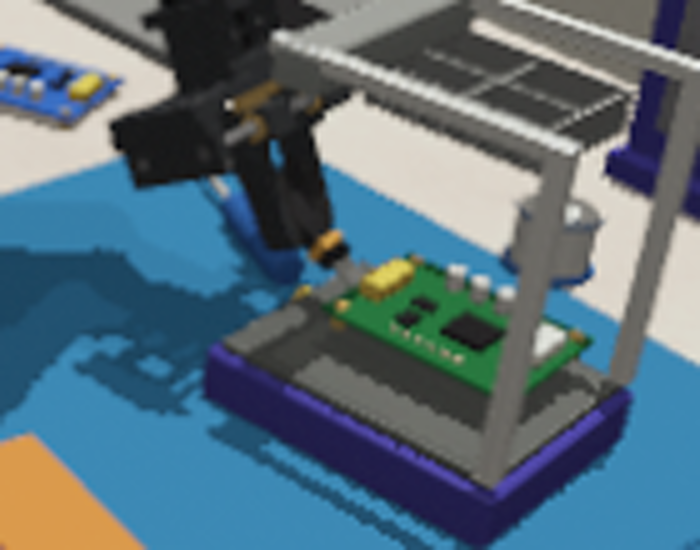

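The board is up on the blade, about 15 mm above the plate, and nothing touches the lamp. The tip sags by about 0.035 rad, so I level it while lifting a little further, then draw back.

Emit:
carry_out(motion=[-0.14,0,-0.26,0,-0.006,0,-0.14,0,-0.26,0,-0.006,0,-0.14,0,-0.26,0,-0.006,0,-0.14,0,-0.26,0,-0.006,0,-0.14,0,-0.26,0,-0.006,0,0,0,0,0,0,0])

```text
clock: 13.55
tool_pos: [0.5186, 0.2238, 0.1462]
eef_rot: [-0.093, 0.96, 0.026, 0.261]
contact_force: [-0.3, 0.3, -2.7]
opening: 0.2
```

```bash
python3 - <<'E'
from h import *
st(); board((.055,.12),[.651,.249])
for n in("scene","top"):
    p={k:v for k,v in np.load(f"pics/{n}0.npz").items()}
    c,uv=cloud(p,np.ones((384,512),bool)); hsv=cv2.cvtColor(p["frame"],cv2.COLOR_RGB2HSV)[uv[:,1],uv[:,0]]
    m=(c[:,2]>.027)&(c[:,2]<.034)&(c[:,0]>.5)&(c[:,0]<.8)&(abs(c[:,1]+.2)<.13)&(hsv[:,1]<60)
    I=np.zeros((384,512),np.uint8); I[uv[m,1],uv[m,0]]=1
    k,l,stt,_=cv2.connectedComponentsWithStats(I,connectivity=4); b=1+stt[1:,4].argmax(); m&=l[uv[:,1],uv[:,0]]==b
    print(n,m.sum(),cv2.minAreaRect(c[m,:2].astype(np.float32)),c[m].mean(0),np.median(c[m,2]))
E
```

```text
t 13.55 p [0.5186 0.2238 0.1462] q4,q6 [2.237 0.919] F [-0.3  0.3 -2.7] yaw 0.1927 lean 0.5312 roll 0.0009
scene 332 rect [0.6539 0.2481 0.1186 0.0875 8.8014] zplane at ctr 0.0865 slope x,y [0.003 0.008]
top 522 rect [0.6694 0.252  0.0867 0.0884 9.8951] zplane at ctr 0.0871 slope x,y [-0.001  0.   ]
scene 3986 ((0.6352710127830505, -0.19701051712036133), (0.18377874791622162, 0.15113180875778198), 4.30451774597168) [ 0.64295893 -0.20049328  0.0301273 ] 0.030133465912211898
top 2284 ((0.6356869339942932, -0.196943998336792), (0.17993368208408356, 0.15135973691940308), 4.053882598876953) [ 0.63384846 -0.19476471  0.03103962] 0.031177664427970188
```

Emit:
carry_out(motion=[0.345,0,-0.2,0,0,0,0.69,0,-0.41,0,0,0,1.03,0,-0.61,0,0,0,1.21,0,-0.71,0,0,0,1.21,0,-0.71,0,0,0,1.03,0,-0.61,0,0,0,0.69,0,-0.41,0,0,0,0.345,0,-0.2,0,0,0])

```text
clock: 14.65
tool_pos: [0.4435, 0.2093, 0.1461]
eef_rot: [-0.093, 0.961, 0.026, 0.261]
contact_force: [0.5, 0.3, -2.5]
opening: 0.195
```

```bash
python3 - <<'E'
from h import *
st(); board((.055,.12),[.58,.235])
plan(np.array([.4995,-.2106,.146]),Rt(.1,.531))
E
```

```text
t 14.65 p [0.4435 0.2093 0.1461] q4,q6 [2.45  1.104] F [ 0.5  0.3 -2.5] yaw 0.1931 lean 0.5307 roll 0.0009
scene 354 rect [0.5783 0.2332 0.1207 0.0904 8.2399] zplane at ctr 0.0868 slope x,y [0.004 0.005]
top 389 rect [0.5784 0.2361 0.1194 0.0877 6.8979] zplane at ctr 0.0866 slope x,y [0.011 0.004]
turn [ 0.0477 -0.0005  0.0797] min rows 0.5  shift cm [ -1.17 -42.34   0.69] min rows 6.78
```

Emit:
carry_out(motion=[0,-0.5,0,0,0,0,0,-1.0,0,0,0,0,-0.06,-1.5,0.03,0.006,0,0.01,-0.06,-2.0,0.03,0.006,0,0.01,-0.06,-2.5,0.03,0.006,0,0.01,-0.06,-2.5,0.03,0.006,0,0.01,-0.06,-2.5,0.03,0.006,0,0.01,-0.06,-2.5,0.03,0.006,0,0.01])

```text
clock: 15.75
tool_pos: [0.4725, 0.0597, 0.1462]
eef_rot: [-0.058, 0.963, 0.015, 0.262]
contact_force: [0.2, -0.1, -2.3]
opening: 0.196
```

Emit:
carry_out(motion=[-0.06,-2.5,0.03,0.006,0,0.01,-0.06,-2.5,0.03,0.006,0,0.01,-0.06,-2.5,0.03,0,0,0,-0.06,-2.5,0.03,0,0,0,-0.06,-2.5,0.03,0,0,0,-0.06,-2.5,0.03,0,0,0,-0.06,-2.5,0.03,0,0,0,-0.06,-2.5,0.03,0,0,0])

```text
clock: 16.75
tool_pos: [0.4976, -0.1389, 0.1465]
eef_rot: [-0.047, 0.964, 0.012, 0.262]
contact_force: [0.1, 0.1, -2.0]
opening: 0.196
```

Emit:
carry_out(motion=[-0.06,-2.3,0.03,0,0,0,-0.06,-1.8,0.03,0,0,0,-0.06,-1.3,0.03,0,0,0,-0.06,-0.9,0.03,0,0,0,-0.06,-0.6,0.03,0,0,0,0,-0.3,0,0,0,0,0,0,0,0,0,0])

```text
clock: 17.62
tool_pos: [0.5089, -0.2075, 0.1469]
eef_rot: [-0.048, 0.964, 0.013, 0.262]
contact_force: [1.0, -1.1, -2.1]
opening: 0.201
```

```bash
python3 - <<'E'
from h import *
st(); board((.055,.12),[.6355,-.197],"s5.png",(150,130,310,330),3)
plan(np.array([.4995,-.2106,.146]),Rt(.1,.531))
E
```

```text
t 17.62 p [ 0.5089 -0.2075  0.1469] q4,q6 [2.24  0.427] F [ 1.  -1.1 -2.1] yaw 0.0996 lean 0.5307 roll 0.0001
scene 947 rect [ 0.6448 -0.1938  0.1205  0.0892  3.8352] zplane at ctr 0.0862 slope x,y [0.    0.003]
top 722 rect [ 0.6449 -0.1918  0.117   0.0858  3.2277] zplane at ctr 0.0875 slope x,y [ 0.004 -0.005]
turn [ 0.0005 -0.0004 -0.    ] min rows 0.0  shift cm [ 0.87 -0.25 -0.41] min rows 0.16
```

View pics/s5.png

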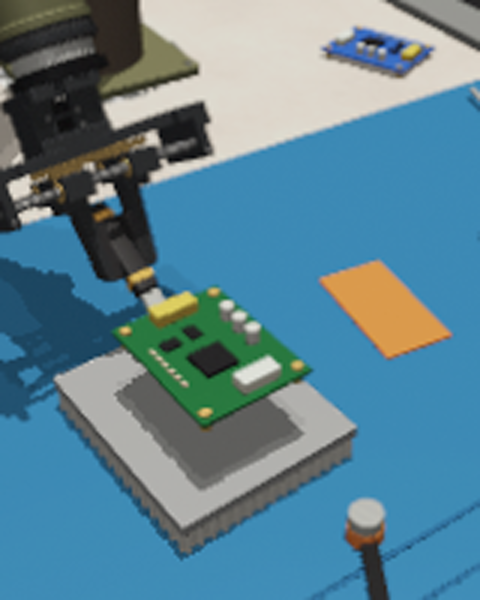

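The board sits level on the blade over the cooling block. It needs about 1 cm back and 3 mm to the right, then down.

Emit:
carry_out(motion=[0.17,-0.02,0.18,0,0,0,0.34,-0.04,0.35,0,0,0,0.49,-0.05,0.5,0,0,0,0.52,-0.05,0.53,0,0,0,0.52,-0.05,0.53,0,0,0,0.4,-0.04,0.41,0,0,0,0.29,-0.03,0.3,0,0,0,0.14,-0.02,0.15,0,0,0])

```text
clock: 18.73
tool_pos: [0.4993, -0.2117, 0.1066]
eef_rot: [-0.048, 0.964, 0.013, 0.262]
contact_force: [-0.0, -0.2, -2.9]
opening: 0.196
```

```bash
python3 - <<'E'
from h import *
st(); board((.036,.08),[.6355,-.197])
E
```

```text
t 18.73 p [ 0.4993 -0.2117  0.1066] q4,q6 [2.259 0.525] F [-0.  -0.2 -2.9] yaw 0.099 lean 0.5307 roll 0.0001
scene 916 rect [ 0.6357 -0.198   0.121   0.0899  3.3822] zplane at ctr 0.0458 slope x,y [0.001 0.004]
top 665 rect [ 0.6359 -0.1969  0.1139  0.0857  3.6751] zplane at ctr 0.047 slope x,y [0.006 0.003]
```

Emit:
carry_out(motion=[0.03,0,0.054,0,0,0,0.03,0,0.054,0,0,0,0.03,0,0.054,0,0,0,0.03,0,0.054,0,0,0,0.03,0,0.054,0,0,0,0.03,0,0.054,0,0,0,0.03,0,0.054,0,0,0,0.03,0,0.054,0,0,0])

```text
clock: 19.82
tool_pos: [0.4996, -0.2117, 0.102]
eef_rot: [-0.048, 0.964, 0.013, 0.262]
contact_force: [-0.1, -0.4, -1.3]
opening: 0.198
```

```bash
python3 - <<'E'
from h import *
st(); board((.036,.08),[.6355,-.197])
E
```

```text
t 19.82 p [ 0.4996 -0.2117  0.102 ] q4,q6 [2.258 0.535] F [-0.1 -0.4 -1.3] yaw 0.0993 lean 0.5311 roll -0.0002
scene 909 rect [ 0.6361 -0.1982  0.1205  0.0892  3.4293] zplane at ctr 0.0423 slope x,y [-0.005  0.007]
top 665 rect [ 0.6359 -0.1969  0.1139  0.0857  1.8895] zplane at ctr 0.0437 slope x,y [-0.002 -0.004]
```

Emit:
carry_out(motion=[0.005,0,0.01,0,0.004,0,0.005,0,0.01,0,0.004,0,0.005,0,0.01,0,0.004,0,0.005,0,0.01,0,0.004,0,0.005,0,0.01,0,0.004,0,0,0,0,0,0,0])

```text
clock: 20.68
tool_pos: [0.4996, -0.2117, 0.1014]
eef_rot: [-0.048, 0.966, 0.012, 0.252]
contact_force: [-0.1, 0.4, -0.8]
opening: 0.199
```

```bash
python3 - <<'E'
from h import *
st(); board((.036,.08),[.6355,-.197])
p0,r,s=cur(); c_,s_=np.cos(.099),np.sin(.099)
p=snapshot("scene"); c,uv=cloud(p,np.ones((384,512),bool)); d=c-p0; a=d[:,0]*c_+d[:,1]*s_; b=-d[:,0]*s_+d[:,1]*c_
m=(abs(b)<.022)&(a>.055)&(a<.078)&(c[:,2]<.06)&(c[:,2]>.005)
for k in np.argsort(a[m])[::3]: print(np.round([a[m][k],b[m][k],c[m][k,2]],4),end=" ")
save(p,"s6.png",(185,190,285,290),6)
E
```

```text
t 20.68 p [ 0.4996 -0.2117  0.1014] q4,q6 [2.248 0.508] F [-0.1  0.4 -0.8] yaw 0.0993 lean 0.5108 roll -0.0003
scene 928 rect [ 0.636  -0.1978  0.12    0.0895  4.0811] zplane at ctr 0.0423 slope x,y [-0.007  0.006]
top 641 rect [ 0.6364 -0.1967  0.1141  0.085   3.3362] zplane at ctr 0.0437 slope x,y [-0.002 -0.001]
[ 0.0551 -0.0076  0.0498] [0.0553 0.0006 0.0517] [ 0.0556 -0.0097  0.03  ] [0.0561 0.0054 0.0497] [ 0.0564 -0.0062  0.0439] [ 0.0567 -0.0186  0.0295] [0.0573 0.0017 0.0464] [ 0.0576 -0.0009  0.051 ] [ 0.0577 -0.0027  0.0308] [ 0.058  -0.0014  0.0485] [0.0585 0.0033 0.0434] [ 0.0587 -0.0049  0.0448] [ 0.059  -0.0022  0.0465] [ 0.0592 -0.0147  0.0291] [ 0.0595 -0.0027  0.0441] [ 0.0603 -0.0178  0.0315] [ 0.061  -0.0185  0.0294] [ 0.0614 -0.0104  0.0313] [ 0.0622 -0.0137  0.0306] [0.0629 0.0006 0.0446] [ 0.0634 -0.0053  0.042 ] [0.0643 0.0023 0.0417] [0.0667 0.0036 0.0425] [0.0675 0.0057 0.0419] [ 0.0763 -0.0188  0.043 ]
```

View pics/s6.png

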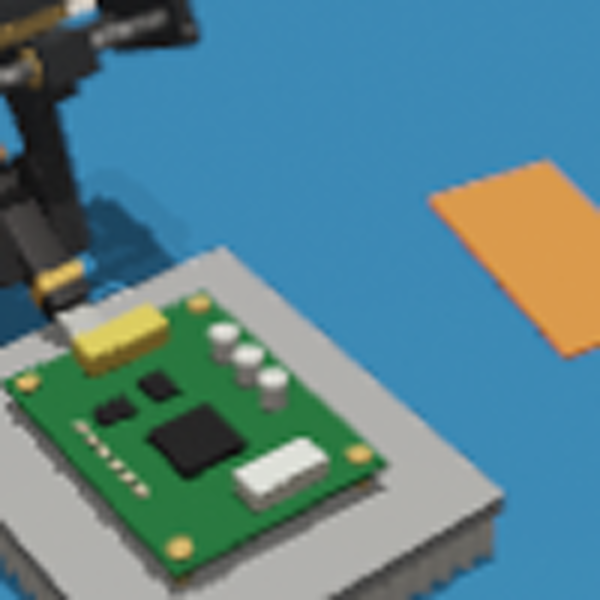

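The board stands centred and flat, with a shadow gap all round it. I start drawing the blade out slowly and check that the board stays put.

Emit:
carry_out(motion=[0.26,0,-0.147,0,0,0,0.44,0,-0.245,0,0,0,0.44,0,-0.245,0,0,0,0,0,0,0,0,0])

```text
clock: 21.32
tool_pos: [0.4858, -0.2131, 0.1012]
eef_rot: [-0.048, 0.966, 0.013, 0.252]
contact_force: [-0.7, 0.6, -1.6]
opening: 0.193
```

```bash
python3 - <<'E'
from h import *
st(); board((.036,.08),[.6355,-.197])
p0,r,s=cur(); c_,s_=np.cos(.099),np.sin(.099)
p=snapshot("scene"); c,uv=cloud(p,np.ones((384,512),bool)); d=c-p0; a=d[:,0]*c_+d[:,1]*s_; b=-d[:,0]*s_+d[:,1]*c_
m=(abs(b)<.022)&(a>.066)&(a<.088)&(c[:,2]<.05)&(c[:,2]>.005)
for k in np.argsort(a[m])[::2]: print(np.round([a[m][k],b[m][k],c[m][k,2]],4),end=" ")
E
```

```text
t 21.32 p [ 0.4858 -0.2131  0.1012] q4,q6 [2.279 0.532] F [-0.7  0.6 -1.6] yaw 0.0988 lean 0.5099 roll 0.0003
scene 912 rect [ 0.6357 -0.1984  0.1221  0.0891  4.0223] zplane at ctr 0.0424 slope x,y [-0.005  0.008]
top 663 rect [ 0.6364 -0.1967  0.114   0.0856  2.8122] zplane at ctr 0.0438 slope x,y [-0.007  0.004]
[ 0.0661 -0.0079  0.0305] [0.0663 0.0143 0.0312] [ 0.0664 -0.0216  0.0319] [0.0665 0.001  0.0413] [ 0.0667 -0.0192  0.0308] [0.0675 0.0029 0.0379] [ 0.0676 -0.0027  0.0379] [ 0.068  -0.0001  0.0398] [0.0682 0.0053 0.0402] [0.0684 0.0079 0.039 ] [0.0692 0.005  0.044 ] [0.0707 0.0064 0.0382] [0.0709 0.0007 0.0383] [ 0.0714 -0.0136  0.0341] [0.0715 0.0167 0.0333] [0.0717 0.011  0.0334] [ 0.0722 -0.0003  0.0366] [0.0723 0.0052 0.0368] [0.0725 0.0188 0.0328] [ 0.0729 -0.0118  0.0341] [ 0.0732 -0.006   0.0403] [0.0733 0.0127 0.0335] [0.0742 0.0039 0.0358] [ 0.0747 -0.0047  0.0346] [ 0.0753 -0.0134  0.0335] [ 0.0755 -0.0023  0.0368] [0.0757 0.006  0.0387] [0.0758 0.0002 0.0357] [ 0.0764 -0.0111  0.0361] [ 0.0774 -0.0202  0.0327] [ 0.0788 -0.0155  0.0341]
```

Emit:
carry_out(motion=[0.39,0,-0.3,0,0,0,0.85,0,-0.54,0,0,0,0.87,0,-0.49,0,0,0,0.87,0,-0.49,0,0,0,0.87,0,-0.49,0,0,0,0.87,0,-0.49,0,0,0,0,0,0,0,0,0])

```text
clock: 22.35
tool_pos: [0.4309, -0.2185, 0.1025]
eef_rot: [-0.048, 0.967, 0.013, 0.252]
contact_force: [0.5, 0.3, -1.6]
opening: 0.197
```

```bash
python3 - <<'E'
from h import *
st(); board((.036,.08),[.6355,-.197]); blade(zlo=.0325)
E
```

```text
t 22.35 p [ 0.4309 -0.2185  0.1025] q4,q6 [2.402 0.63 ] F [ 0.5  0.3 -1.6] yaw 0.0986 lean 0.5096 roll 0.0006
scene 926 rect [ 0.6365 -0.1978  0.1211  0.0897  2.8939] zplane at ctr 0.0423 slope x,y [-0.008  0.009]
top 643 rect [ 0.6366 -0.1966  0.1137  0.0859  3.6081] zplane at ctr 0.0435 slope x,y [ 0.002 -0.002]
scene 694 slope fwd 0.089 roll 0.002 z(top) at a=.13: -0.064 a range [0.0708 0.072  0.1893 0.19  ] b [-0.0392  0.0369] rect [1.3000e-01 0.0000e+00 8.0000e-02 1.1900e-01 8.9534e+01]
top 701 slope fwd 0.087 roll -0.01 z(top) at a=.13: -0.0635 a range [0.0706 0.0729 0.1891 0.19  ] b [-0.0382  0.0385] rect [1.30e-01 0.00e+00 8.00e-02 1.19e-01 8.99e+01]
```

Emit:
carry_out(motion=[0.6,0,-0.34,0,0,0,0.87,0,-0.49,0,0,0,0.87,0,-0.49,0,0,0,0.7,0,-0.39,0,0,0,0,0,0,0,0,0])

```text
clock: 23.18
tool_pos: [0.3963, -0.222, 0.1026]
eef_rot: [-0.048, 0.967, 0.013, 0.252]
contact_force: [-1.0, -0.1, -1.3]
opening: 0.196
```

```bash
python3 - <<'E'
from h import *
st(); board((.036,.08),[.6355,-.197]); blade(zlo=.0325)
E
```

```text
t 23.18 p [ 0.3963 -0.222   0.1026] q4,q6 [2.476 0.692] F [-1.  -0.1 -1.3] yaw 0.0985 lean 0.5098 roll 0.0006
scene 903 rect [ 0.6357 -0.1981  0.1218  0.0892  3.7963] zplane at ctr 0.0424 slope x,y [-0.006  0.007]
top 660 rect [ 0.636  -0.1971  0.1148  0.0859  3.6221] zplane at ctr 0.0436 slope x,y [-0.004 -0.001]
scene 481 slope fwd 0.019 roll -0.001 z(top) at a=.13: -0.0664 a range [0.0708 0.0724 0.1686 0.1715] b [-0.0237  0.025 ] rect [1.2100e-01 1.0000e-03 5.0000e-02 1.0100e-01 8.9307e+01]
top 585 slope fwd 0.012 roll -0.023 z(top) at a=.13: -0.0655 a range [0.0718 0.0735 0.1855 0.1888] b [-0.0284  0.0359] rect [ 0.13  -0.     0.116  0.077  2.029]
```

Emit:
carry_out(motion=[-0.4,0,-0.72,0,0,0,-0.61,0,-1.09,0,0,0,-0.61,0,-1.09,0,0,0,-0.61,0,-1.09,0,0,0,-0.61,0,-1.09,0,0,0,0,0,0,0,0,0])

```text
clock: 24.12
tool_pos: [0.3974, -0.2222, 0.1622]
eef_rot: [-0.048, 0.966, 0.012, 0.253]
contact_force: [1.2, 0.0, -1.1]
opening: 0.195
```

```bash
python3 - <<'E'
from h import *
st(); plan(np.array([.4747,.0192,.12]),Rt(-.11,.491)); plan(np.array([.4747,.0192,.157]),Rt(-.11,.491))
E
```

```text
t 24.12 p [ 0.3974 -0.2222  0.1622] q4,q6 [2.468 0.535] F [ 1.2  0.  -1.1] yaw 0.0993 lean 0.5121 roll -0.0019
turn [0.0989 0.0212 0.1844] min rows 1.13  shift cm [-2.45 24.84  6.09] min rows 4.11
turn [0.0989 0.0212 0.1844] min rows 1.13  shift cm [-4.19 24.84  2.83] min rows 4.06
```

Emit:
carry_out(motion=[0,0,0,0.0247,0.0053,0.0461,0,0,0,0.0247,0.0053,0.0461,0,0,0,0.0247,0.0053,0.0461,0,0,0,0.0247,0.0053,0.0461,-0.4,1.5,0.25,0,0,0,-0.4,2.5,0.26,0,0,0,-0.4,2.5,0.26,0,0,0,-0.4,2.5,0.26,0,0,0])

```text
clock: 25.12
tool_pos: [0.4261, -0.1336, 0.1595]
eef_rot: [0.054, 0.969, -0.013, 0.242]
contact_force: [0.5, -0.5, -1.0]
opening: 0.199
```

Emit:
carry_out(motion=[-0.4,2.5,0.26,0,0,0,-0.4,2.5,0.26,0,0,0,-0.4,2.5,0.26,0,0,0,-0.4,2.5,0.26,0,0,0,-0.4,2.5,0.26,0,0,0,-0.4,2.0,0.26,0,0,0,-0.2,1.3,0.2,0,0,0,0,0,0,0,0,0])

```text
clock: 26.12
tool_pos: [0.4744, 0.0199, 0.1565]
eef_rot: [0.053, 0.969, -0.012, 0.242]
contact_force: [0.6, 0.1, -1.5]
opening: 0.197
```

```bash
python3 - <<'E'
from h import *
st(); plan(np.array([.4747,.0192,.076]),Rt(-.11,.491)); blade(zlo=.05)
E
```

```text
t 26.12 p [0.4744 0.0199 0.1565] q4,q6 [2.474 1.06 ] F [ 0.6  0.1 -1.5] yaw -0.1094 lean 0.4895 roll 0.0019
turn [ 0.0019 -0.0015 -0.0003] min rows 0.01  shift cm [ 3.76 -0.07  7.11] min rows 1.29
scene 404 slope fwd -0.002 roll -0.005 z(top) at a=.13: -0.0687 a range [0.0702 0.0724 0.1693 0.1706] b [-0.0232  0.0243] rect [1.2000e-01 1.0000e-03 4.9000e-02 1.0100e-01 8.9858e+01]
top 516 slope fwd -0.007 roll 0.004 z(top) at a=.13: -0.0689 a range [0.07   0.071  0.1694 0.1698] b [-0.0234  0.0234] rect [1.2000e-01 0.0000e+00 4.8000e-02 1.0000e-01 8.9734e+01]
```

Emit:
carry_out(motion=[0.35,0,0.65,0,0,0,0.6,0,1.13,0,0,0,0.65,0,1.22,0,0,0,0.65,0,1.22,0,0,0,0.6,0,1.13,0,0,0,0.52,0,0.98,0,0,0,0.34,0,0.64,0,0,0,0,0,0,0,0,0])

```text
clock: 27.22
tool_pos: [0.4742, 0.0193, 0.077]
eef_rot: [0.054, 0.969, -0.012, 0.242]
contact_force: [-0.3, -0.4, -0.9]
opening: 0.196
```

```bash
python3 - <<'E'
from h import *
st(); blade(zlo=.0)
E
```

```text
t 27.23 p [0.4742 0.0193 0.077 ] q4,q6 [2.476 1.229] F [-0.3 -0.4 -0.9] yaw -0.1101 lean 0.4886 roll 0.0017
scene 866 slope fwd -0.043 roll 0.021 z(top) at a=.13: -0.071 a range [0.0701 0.072  0.1893 0.1899] b [-0.0388  0.0385] rect [ 1.3000e-01 -0.0000e+00  8.0000e-02  1.2000e-01  8.9941e+01]
top 896 slope fwd -0.025 roll 0.016 z(top) at a=.13: -0.0703 a range [0.07   0.0714 0.1886 0.19  ] b [-0.0394  0.0388] rect [0.13  0.    0.12  0.08  0.045]
```

Another 2.5 mm down, slowly, then I open the fingers.

Emit:
carry_out(motion=[0.03,0,0.055,0,0,0,0.03,0,0.055,0,0,0,0.03,0,0.055,0,0,0,0.03,0,0.055,0,0,0,0,0,0,0,0,0])

```text
clock: 27.95
tool_pos: [0.4742, 0.0192, 0.0755]
eef_rot: [0.053, 0.969, -0.013, 0.242]
contact_force: [-3.1, -0.9, 4.6]
opening: 0.196
```

Emit:
carry_out(motion=[0,0,0,0,0,0,0,0,0,0,0,0,0,0,0,0,0,0,0,0,0,0,0,0], hand=5.5)

```text
clock: 28.45
tool_pos: [0.4743, 0.0193, 0.075]
eef_rot: [0.054, 0.969, -0.013, 0.242]
contact_force: [0.0, 0.6, 0.1]
opening: 0.612
```

```bash
python3 - <<'E'
from h import *
st(); p=snapshot("scene"); save(p,"s7.png",(210,150,330,260),6)
E
```

```text
t 28.45 p [0.4743 0.0193 0.075 ] q4,q6 [2.475 1.233] F [0.  0.6 0.1] yaw -0.1101 lean 0.4893 roll 0.0017
```

View pics/s7.png

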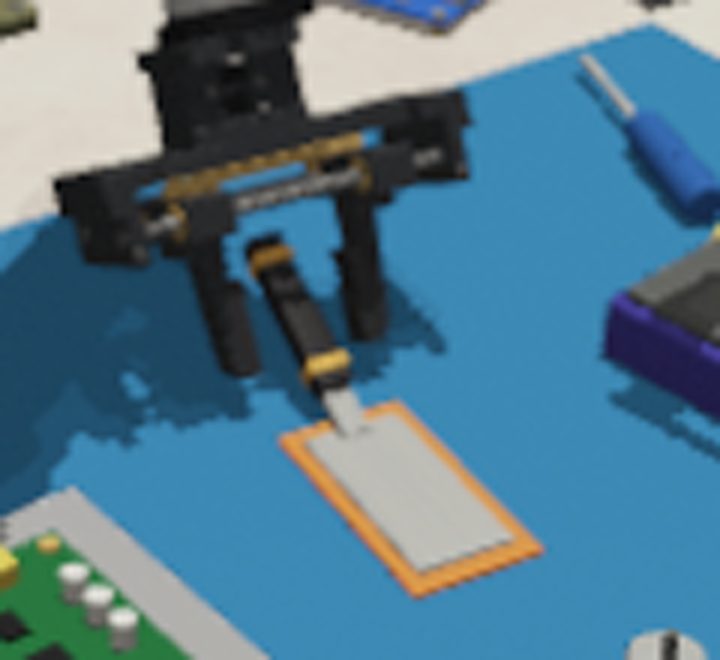

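The fingers are open on both sides of the grip at (290,310), and the blade lies in the middle of the pad. I retract upwards.

Emit:
carry_out(motion=[-0.2,0,-0.6,0,0,0,-0.5,0,-1.1,0,0,0,-0.6,0,-1.2,0,0,0,-0.7,0,-1.3,0,0,0,-0.7,0,-1.3,0,0,0,-0.7,0,-1.3,0,0,0,-0.7,0,-1.3,0,0,0,0,0,0,0,0,0])

```text
clock: 29.5
tool_pos: [0.4728, 0.0194, 0.1676]
eef_rot: [0.053, 0.968, -0.013, 0.243]
contact_force: [0.1, -0.3, 0.6]
opening: 0.622
```

```bash
python3 - <<'E'
from h import *
st(); board((.036,.08),[.6355,-.197],"s8.png",(40,90,440,350),2)
p=snapshot("top")
for t in("spatula","pad","motor","flux_jar","spool","blue_driver","gold_driver"):
    for m in finder.masks_of(p,t)[:1]:
        c,_=cloud(p,m["pixels"]); w=cv2.minAreaRect(c[:,:2].astype(np.float32)); print(t,round(m["p"],2),np.round([*w[0],*w[1],w[2]],3),"z med",np.median(c[:,2]).round(4))
E
```

```text
t 29.5 p [0.4728 0.0194 0.1676] q4,q6 [2.476 1.041] F [ 0.1 -0.3  0.6] yaw -0.1098 lean 0.4926 roll 0.0017
scene 922 rect [ 0.6358 -0.198   0.1215  0.0896  3.5315] zplane at ctr 0.0424 slope x,y [-0.006  0.011]
top 645 rect [ 0.6363 -0.1968  0.1139  0.0856  3.4482] zplane at ctr 0.0437 slope x,y [-0.001  0.003]
spatula 0.57 [5.6500e-01 1.1000e-02 5.2000e-02 1.5700e-01 8.3285e+01] z med 0.008
pad 0.68 [5.9400e-01 8.0000e-03 6.4000e-02 1.2100e-01 8.3494e+01] z med 0.0054
motor 0.4 [7.46e-01 1.60e-02 2.80e-02 3.10e-02 8.91e+01] z med 0.0215
spool 0.84 [5.7400e-01 4.5900e-01 7.5000e-02 5.8000e-02 8.2474e+01] z med 0.0412
blue_driver 0.52 [4.5600e-01 2.9500e-01 2.5000e-02 9.4000e-02 6.9223e+01] z med 0.0244
gold_driver 0.67 [ 4.1600e-01 -4.7900e-01  4.1000e-02  2.1000e-02  4.3997e+01] z med 0.0251
```

View pics/s8.png

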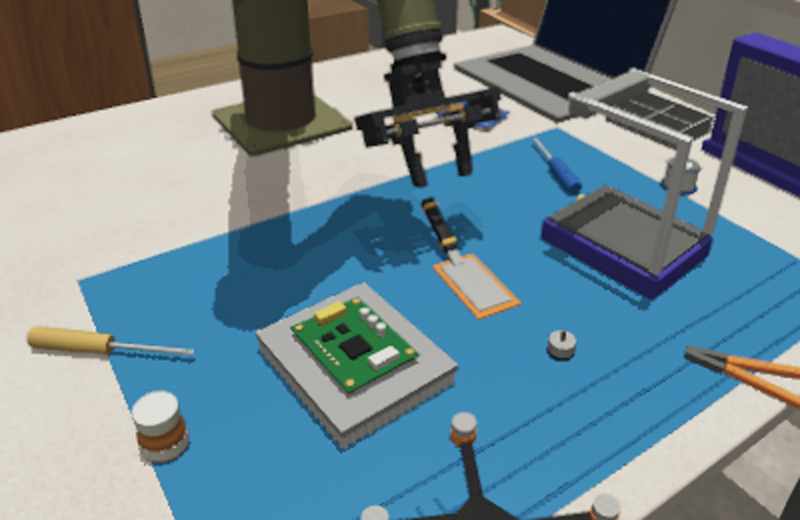

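The last view shows the board standing centred and square on the cooling block at (355,340) and the spatula on the pad at (478,285). The gripper is clear and the bystanders are in their places, so I hand the job in.

```bash
python3 -c "
from h import *
print(workorder.finish_job()); st()"
```

```text
the job is handed in; nothing more can be done
None
the job is handed in; nothing more can be done
```

The board now stands on the cooling block and the spatula is back on the orange pad. I handed the job in at about 29.5 s of the 67 s; it reports no verdict.

**What I did:** I gripped the spatula with the gripper's body leaning back, so it cleared the lamp bar, and slid the blade between the standoffs. I corrected the blade's sag on the lift to keep the board level, and carried it to the block. I lowered it at about 5 mm/s, drew the blade out without moving it, laid the spatula on the pad, opened the fingers and backed off.

**Last checks:**
- **Board:** it measured (0.636, -0.197), within about 1 mm of the block's centre, and square to within about 1°. Its height is right for standing on the standoffs. Its measured tilt was about 0.01 rad, close to the noise.
- **Spatula:** the last picture shows it released and flat in the middle of the pad. I did not measure its blade after release. The tool pose at release puts the blade within a few millimetres of the pad's centre.
- **Bystanders:** the picture shows them where they were, and the motor measured unmoved. I did not confirm the others to 20 mm by measurement:
  - The masks of both screwdrivers covered only part of them, so their centres differ from the first ones (gold by several centimetres).
  - The spool's centre differed by about 1 cm.
  - The last network call missed the flux jar, which does show in the picture.

**One disagreement with the task text:** it says that gripping square to the handle leans the body back. By the geometry given, that grip would lean the body forward into the lamp, so I leaned it back about 27.5° and gripped off-square.

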